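Reverse the ratchet and torque the valve's packing nut to the click

TASK

The click torque wrench on the packing nut of the needle valve in the vise is still set to loosen. Flip its direction lever over to tighten, swing the handle back counterclockwise by about 45 degrees to feel that it free-wheels without dragging the nut, then pull it clockwise, slowly, until the nut is home and the wrench clicks (its handle gives a few degrees), and stop there instead of pulling it through to its stop. Then let go, leaving the wrench on the nut; at no time back the nut off, and leave the other things on the bench alone.

Things in the scene. Friction and masses are not known exactly. Their poses are not given: they have to be found in the camera images.
- vise: blue machine vise bolted to the bench, about 230 mm long (its screw end towards its own -x), 140 mm over the bolt lugs, jaws 66 mm high; a brass needle valve stands in the jaws. Origin on the bench, straight below the axis of the packing nut; z up. It does not move
- nut_axis (a point): point on the vertical turning axis of the packing nut, socket and wrench head, at the height of the handle's axis (137 mm above the bench). The head of the wrench is a steel disc, 34 mm across, whose top lies 149 mm above the bench
- grip (a point): centre of the wrench's round black hand grip, on its axis: 22 mm in diameter, 108 mm long, its axis level at 137 mm above the bench, 160 mm out from the nut axis (the grip reaches from 102 to 210 mm out; a 16 mm steel tube joins it to the head). Its x axis points outward along the handle, z up
- lever_pivot (a point): pivot of the direction lever on top of the wrench head, 10 mm from the nut axis towards the handle (vertical pivot axis), 156 mm above the bench
- lever_tab (a point): centre of the upright red thumb tab at the end of the direction lever, 21 mm out from the pivot: 10 mm long along the lever (x axis), 6 mm thick, 17 mm high, from 149 to 166 mm above the bench. Neck and handle lie below 149 mm, the lever's flat arm below 154 mm: a fingertip 158 to 161 mm above the bench beside the tab meets only the tab
- lever (a joint): direction lever, rad: 0 = loosen (tab on the clockwise side of the handle, seen from above; wrench drives counterclockwise, free-wheels clockwise), 0.9 = tighten (tab on the counterclockwise side; drives clockwise, free-wheels counterclockwise). A push of about 4 to 5 N on the tab, counterclockwise, throws it; past the middle (0.45) a spring carries it over. Over 10 N may creep the nut back
- ratchet (a joint): angle of the wrench head on the nut, rad, about 0 at the start: grows as the handle free-wheels counterclockwise over the nut, falls as it free-wheels clockwise. 24 teeth, a tick every 15 degrees (0.26 rad); free-wheeling takes under 1 N at the grip but for ticks of up to 2.5 N. After a reversal up to 0.3 rad of handle travel is lost before a tooth takes hold
- nut (a joint): turn of the packing nut since the start, rad, positive clockwise seen from above (tightening), 0 at the start. It turns stiffly (0.5 N m, about 3 N at the grip) until it is home on its packing, 0.4 to 0.9 rad (23 to 52 degrees) on: where is not known beforehand. There it stops hard
- click (a joint): break-over of the click wrench, rad: the angle by which the handle gives clockwise relative to the head, on a pivot 40 mm out from the nut axis. 0 below the set torque; it starts to give at about 12.5 N across the middle of the grip (2 N m on the nut), reaches 0.02 at 14.5 N, 0.05 at 17.5 N, 0.10 at 22.5 N, its stop at 0.12; springs back when let go
- crucible: white ceramic crucible, 54 mm across, 48 mm high; a bystander, loose, origin at its underside
- cone: green plastic adapter cone, 52 mm across the foot, 58 mm high; a bystander, loose, origin at its underside
- sheath: steel thermocouple sheath, 8 mm thick and 140 mm long, lying, with a yellow plug of 40 x 28 x 24 mm at its origin; a bystander, loose, origin at its underside
- handwheel: black valve handwheel taken off the valve, 48 mm across, 22 mm high; a bystander, loose, origin at its underside
- spare_valve: spare brass valve body, about 80 x 70 x 30 mm, lying; a bystander, loose, origin at its underside
- union_nut: brass union nut, a ring 30 mm across and 16 mm high; a bystander, loose, origin at its underside
- socket: spare steel socket, 24 mm across and 26 mm high, standing; a bystander, loose, origin at its underside

How it is judged:
By the outcome, as a careful person would: the job done as asked, in the order asked, and still so for the second after the job is handed in, with the robot touching nothing.
It also fails if it takes over 67 s, if anything falls off the work surface, if the arm or the gripper's body presses on something with over 40 N, if the wrist force passes 120 N, or if a joint passes its speed limit or range.

ROBOT

A 6-joint arm with a two-finger parallel gripper is mounted at the origin on the work surface. World frame = base frame: x ahead of the robot, y to its left, z up, the work surface at z = 0. Lengths are in m, angles in rad, forces in N, time in s.
With the tool pointing down it reaches from about 0.35 to 0.975 m from the base axis. Payload 4.9 kg.
Tool frame: the origin (TCP) lies midway between the tips of the shut fingers; the grasp point (between the pads) lies behind it (manip.tcp_to_grasp is the z of the grasp point in the tool frame, in m); z points along the fingers, y is the direction in which the jaws open and shut (so a half turn about z gives the same grasp; the last joint's range is limited). The gripper opens to 85 mm and grips with 20 to 120 N. Pads are 22 mm wide; open, the fingers measure 114 mm over their backs; the gripper's body (76 mm by 85 mm) begins 54 mm behind the grasp point. The pads swing forward as they close: fully open they stand 13 mm farther back than shut.
Start: joints at [1.171, 0.053, 1.613, -0, 1.476, -0.119], TCP at [0.173, 0.601, 0.231] pointing down, gripper open.
Joint ranges: [-3.01, 3.01], [-1.01, 2.22], [0.06, 2.58], [-1.02, 4.17], [0.09, 2.62], [-3.14, 3.14]. Speed limits (rad/s): [2.57, 2.57, 3.14, 3.14, 3.14, 3.14].

INTERFACE

Orientations are given as a unit quaternion [w, x, y, z].
In Python, from plant import status, vision, order, regions_of, manip gives the robot as it stands. The module is installed in compiled form; this text tells all that it offers.
- The arm moves only by the shell command python3 -m crank 'ROWS'. ROWS is JSON, one flat list of numbers, 5 for each row, row after row: the shift along the tool's x, y, z in mm, then the turn about the tool's z in degrees, then the opening in per cent of the stroke, from 0 (shut) to 100 (fully open). In form: [tx, ty, tz, yaw, fingers, tx, ty, tz, yaw, fingers, ...]. A call has exactly 10 rows; each row is the pose to reach, as a shift and turn from the pose commanded when the call began, along the tool's axes at that moment; what a row does not reach only later rows make up. A row lasts 1/10 s, in which the tool goes at most 50 mm and 8.59 degrees, less where a joint would pass 70% of its speed; a pose out of reach is approached as far as the arm can. A call with a gripper value outside its range is refused whole. The fingers move at their own pace and stop on an object; the grip force is fixed at half the most. Time passes only in rows, so rows that repeat a pose let the fingers close, or fill a call up. It gives the time, the measured TCP pose, the force and the opening at its end, in the units of the state.
- status.state(): the state, without advancing time (a new reading comes with each control period).
- vision.grab_frame(name): name is "scene" or "top"; returns (picture, depth): 420x560x3 uint8, red, green, blue; 420x560 float32, m along the optical axis (not along the pixel's ray), 0 where there is no reading.
- vision.get_calibration(name): a dict with "camera_matrix" (3x3 intrinsics, pixels), "R" (3x3) and "t" (3): a world point X has camera coordinates R X + t. Camera axes: x right, y down, z forward; pixel columns grow to the right and rows downward; lengths in m; the calibration is good to about 2 mm. A picture is of the moment at which its call begins. get_calibration takes no time and is no camera call.
- order.job_done(): hands the job in, once; it reports no verdict.
Trained networks look in the newest picture that a camera, given by its name, has taken for a name from the list of things; names that differ only in an ending like _2 or _b are one class to them, and where a whole thing is asked for, a point or a joint stands for the part that bears it (a point fixed in the world has none). Each returns a list of dicts, best first, with "confidence" (0 to 1); they miss things now and then, are a little off and sometimes report something else, mostly with a low value. They report only what shows in the picture. A call takes as long as a camera call.
- regions_of(camera, name): "region" (420x560 bool, what is visible of it) and "extent" ([centre column, centre row, width, height] in pixels, round what is visible of it).
The state is a dict: "time": time; "joint_pos": joint angles; "joint_vel": joint speeds; "joint_efforts": joint torques, N m; "tool_pos": TCP position; "tool_rot": TCP orientation; "contact_force": force on the tool from outside, world axes, zero at the start; "ft_torque": the same for the moment, N m; "gripper_width": opening from 0.0 (shut) to 1.0 (fully open).
Only numpy, scipy, OpenCV 4.12 (cv2) and the standard library are available. Lean on these libraries where they do the work, as an engineer would, in place of code of your own. Each camera call takes 0.05 s, during which the arm holds its last target. There are 200 camera calls.

## Working session

There is one attempt and no reset: what is moved stays moved. The work goes in short steps, Python scripts to look and compute and a shell command to move; the robot and the scene stay as the last step left them, time stands still between calls to the robot, and variables do not carry over. Pictures are saved under pics/ and viewed, on a budget of 10 in all, crops included, one or two more only if the job needs it, and the job is handed in when it is done.

```bash
mkdir -p pics
cat > h.py <<'E'
import numpy as np, cv2
from plant import status, vision, order, regions_of, manip
def cal(n):
    c=vision.get_calibration(n); return np.array(c["camera_matrix"]),np.array(c["R"]),np.array(c["t"])
def world(n,depth,mask):
    K,R,t=cal(n); v,u=np.nonzero(mask&(depth>0)); z=depth[v,u]
    p=np.stack([(u-K[0,2])/K[0,0]*z,(v-K[1,2])/K[1,1]*z,z],1); return (p-t)@R
def at_h(n,u,v,h):
    K,R,t=cal(n); d=R.T@np.linalg.inv(K)@[u,v,1]; c=-R.T@t; return c+d*(h-c[2])/d[2]
E
python3 - <<'E'
from h import *
print(manip.tcp_to_grasp, status.state())
for n in("top","scene"):
    im,d=vision.grab_frame(n); cv2.imwrite(f"pics/{n}0.png",im[:,:,::-1])
    for k in("vise","grip","lever_tab","crucible","cone","sheath","handwheel","spare_valve","union_nut","socket"):
        r=regions_of(n,k)
        for q in r[:2]:
            p=world(n,d,q["region"])
            print(n,k,round(q["confidence"],2),np.round(q["extent"]), np.round(np.median(p,0),3) if len(p) else None, np.round(p.max(0),3) if len(p) else None)
E
```

```text
-0.0187 {'time': 0.0, 'joint_pos': array([ 1.17103009e+00,  5.33441962e-02,  1.61429852e+00,  3.04993450e-05,
        1.47601580e+00, -1.18990254e-01]), 'joint_vel': array([-0.00174445, -0.00014328, -0.00155362,  0.00040716,  0.00104003,
        0.00119369]), 'joint_efforts': array([ 5.25568248e-04, -3.93680584e+01, -3.70179176e+01, -1.37262286e-04,
        7.02381876e-03,  2.65328794e-05]), 'tool_pos': array([0.1729276 , 0.59994675, 0.23006818]), 'tool_rot': array([-2.79597662e-04,  1.39928668e-01,  9.90161048e-01, -9.94485513e-04]), 'contact_force': array([-0.28795695, -0.39668599,  0.0528164 ]), 'ft_torque': array([-0.06174264, -0.04268824,  0.0197131 ]), 'gripper_width': 1.0016387278770698}
top vise 0.97 [251. 238. 113.  79.] [ 0.563 -0.032  0.064] [0.659 0.176 0.169]
top grip 0.79 [229. 213.  70.  14.] [0.577 0.098 0.144] [0.618 0.199 0.152]
top grip 0.25 [397. 205.  15.  56.] [ 0.586 -0.367  0.019] [ 0.72  -0.358  0.03 ]
top lever_tab 0.38 [275. 214.  16.  10.] [ 0.573 -0.024  0.153] [ 0.597 -0.009  0.169]
top crucible 0.94 [395. 298.  18.  20.] [ 0.379 -0.362  0.019] [ 0.403 -
[... 713 characters left out ...]
044  0.061] [0.661 0.251 0.167]
scene grip 0.74 [309. 181.  72.  29.] [0.581 0.096 0.145] [0.592 0.222 0.153]
scene crucible 0.93 [106. 219.  28.  25.] [ 0.37  -0.357  0.029] [ 0.408 -0.331  0.053]
scene crucible 0.71 [278. 218. 130. 104.] [ 0.581 -0.045  0.062] [0.661 0.176 0.167]
scene cone 0.92 [129. 244.  22.  28.] [ 0.477 -0.339  0.024] [ 0.492 -0.317  0.063]
scene sheath 0.83 [136. 314.  43.  73.] [ 0.596 -0.369  0.013] [ 0.73  -0.357  0.03 ]
scene handwheel 0.52 [359. 143.  18.  19.] [0.443 0.336 0.016] [0.466 0.366 0.025]
scene spare_valve 0.83 [379. 170.  27.  26.] [0.552 0.324 0.024] [0.577 0.368 0.035]
scene socket 0.41 [320. 284.  10.  16.] [0.762 0.016 0.022] [0.772 0.026 0.03 ]
```

Run:
```python
from h import *
a=cv2.imread("pics/top0.png")[180:290,180:320]; b=cv2.imread("pics/scene0.png")[150:260,210:350]
cv2.imwrite("pics/c1.png",cv2.resize(np.vstack([cv2.resize(a,None,fx=5,fy=5,interpolation=2)]),(760,597)))
cv2.imwrite("pics/c2.png",cv2.resize(b,(760,597),interpolation=2))
im=cv2.imread("pics/top0.png")
hsv=cv2.cvtColor(im,cv2.COLOR_BGR2HSV)
for n in("top","scene"):
    im,d=vision.grab_frame(n)
    hs=cv2.cvtColor(im,cv2.COLOR_RGB2HSV)
    m=((hs[...,0]<8)|(hs[...,0]>172))&(hs[...,1]>120)&(hs[...,2]>80)
    v,u=np.nonzero(m); print(n,len(u),u.mean(),v.mean(), u.min(),u.max(),v.min(),v.max())
    p=world(n,d,m); print(np.round(np.median(p,0),4),np.round(p,3)[:40].tolist())
    print(at_h(n,u.mean(),v.mean(),.166 if n=="top" else .16))
    r=regions_of(n,"grip")[0]["region"]; p=world(n,d,r); p=p[(p[:,2]>.138)&(p[:,2]<.155)]
    c=p[:,:2].mean(0); w=np.linalg.svd(p[:,:2]-c)[2][0]; s=(p[:,:2]-c)@w; print(c,w,np.percentile(s,[0,2,50,98,100]))
```

```text
top 6488 51.85234278668311 162.98736128236746 0 442 107 411
[0.7047 0.5539 0.14  ] [[0.848, 0.698, 0.138], [0.845, 0.697, 0.138], [0.843, 0.692, 0.142], [0.844, 0.69, 0.141], [0.843, 0.687, 0.142], [0.841, 0.695, 0.141], [0.841, 0.692, 0.141], [0.842, 0.692, 0.139], [0.841, 0.688, 0.14], [0.842, 0.686, 0.14], [0.842, 0.684, 0.138], [0.839, 0.696, 0.14], [0.84, 0.695, 0.137], [0.839, 0.69, 0.14], [0.839, 0.688, 0.14], [0.838, 0.685, 0.141], [0.838, 0.681, 0.142], [0.837, 0.677, 0.145], [0.841, 0.68, 0.137], [0.839, 0.675, 0.14], [0.835, 0.693, 0.143], [0.835, 0.692, 0.141], [0.835, 0.688, 0.143], [0.835, 0.686, 0.142], [0.837, 0.686, 0.138], [0.835, 0.68, 0.143], [0.836, 0.68, 0.14], [0.835, 0.676, 0.142], [0.837, 0.676, 0.138], [0.837, 0.673, 0.139], [0.838, 0.671, 0.137], [0.838, 0.669, 0.137], [0.834, 0.696, 0.139], [0.832, 0.69, 0.143], [0.832, 0.688, 0.142], [0.833, 0.686, 0.141], [0.832, 0.682, 0.143], [0.834, 0.684, 0.137], [0.833, 0.678, 0.142], [0.835, 0.679, 0.137]]
[0.69020351 0.53016996 0.166     ]
[0.57571337 0.09970344] [-0.05521388 -0.99847455] [-0.07874612 -0.07571634 
[... 499 characters left out ...]
-0.036, 0.297], [0.071, -0.035, 0.3], [0.07, -0.032, 0.298], [0.073, -0.031, 0.299], [0.071, -0.028, 0.297], [0.075, -0.026, 0.299], [0.073, -0.023, 0.297], [0.073, -0.021, 0.296], [0.071, -0.017, 0.294], [0.076, -0.016, 0.297], [0.074, -0.013, 0.294], [0.067, 0.007, 0.285], [0.069, 0.009, 0.285], [0.069, 0.012, 0.284], [0.067, 0.015, 0.282], [0.062, 0.019, 0.278], [0.062, 0.022, 0.277], [0.064, -0.049, 0.297], [0.078, -0.009, 0.293], [0.077, -0.006, 0.291], [0.079, -0.004, 0.292], [0.073, 0.008, 0.285], [0.075, 0.01, 0.286], [0.07, 0.014, 0.281]]
[0.68647277 0.4856407  0.16      ]
[0.58028427 0.0966988 ] [-0.05767466 -0.99833543] [-0.08023177 -0.07682746 -0.00104988  0.08464221  0.09031738]
```

View pics/c1.png

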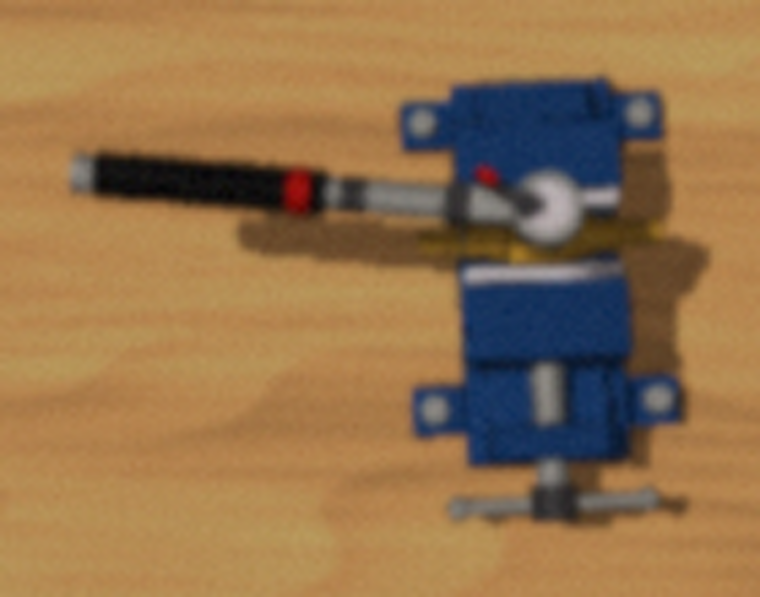

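View pics/c2.png

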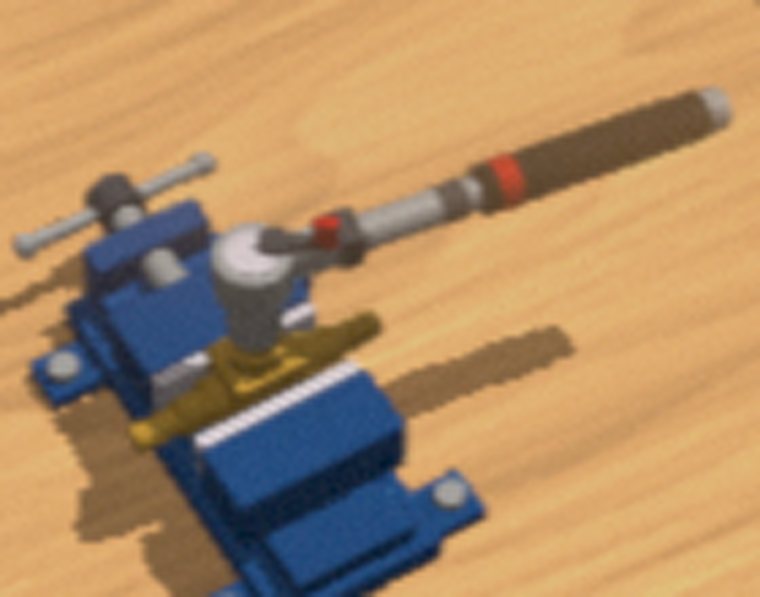

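Top crop: the head disc is at (550,207), the red tab at (487,177), on the +x (clockwise) side of the handle. The handle runs left along about +y. The scene crop agrees: lever set to loosen, nothing near the handle's sweep.

Run:
```python
from h import *
f=140/760
nut=at_h("top",180+550*f,180+207*f*110/140*760/597,.149)
tab=at_h("top",180+487*f,180+177*f*110/140*760/597,.166)
im,d=vision.grab_frame("top")
nut2=at_h("scene",210+252*f,150+255*110/597,.149); tab2=at_h("scene",210+327*f,150+230*110/597,.162)
print(nut,tab,nut2,tab2)
for n in("top","scene"):
    im,d=vision.grab_frame(n)
    hs=cv2.cvtColor(im,cv2.COLOR_RGB2HSV); K,R,t=cal(n)
    P=world(n,d,d>0); m=(d>0); v,u=np.nonzero(m); col=hs[v,u]; 
    red=((col[:,0]<8)|(col[:,0]>170))&(col[:,1]>110)
    near=(abs(P[:,0]-.58)<.06)&(P[:,1]>-.06)&(P[:,1]<.23)
    q=P[near&red]; a=q[(q[:,1]<.02)]; b=q[q[:,1]>.02]
    print(n,"tab",len(a),a.mean(0) if len(a) else 0,a[:,2].max(initial=0),"ring",b.mean(0),b[:,1].min(),b[:,1].max())
    h=P[near&(P[:,2]>.143)&(P[:,1]<-.0)&(col[:,1]<60)&(col[:,2]>120)]; print("head",len(h),np.median(h,0),h.min(0),h.max(0))
    g=P[near&(P[:,2]>.137)&(P[:,1]>.03)]; print("handle",np.polyfit(g[:,1],g[:,0],1),g[:,1].max())
```

```text
[ 0.56584401 -0.04223233  0.149     ] [ 0.57608672 -0.01303059  0.166     ] [ 0.57074906 -0.0411041   0.149     ] [ 0.5822482 -0.0126385  0.162    ]
top tab 11 [ 0.57714113 -0.01221963  0.16102156] 0.16565617650466802 ring [0.5733922  0.07897657 0.14106213] 0.0677213644054062 0.14256501022484377
head 100 [ 0.56600366 -0.04134088  0.14890978] [ 0.55318605 -0.0564688   0.14365189] [ 0.58135087 -0.00660201  0.15376101]
handle [0.05732622 0.5700724 ] 0.17850849628666082
scene tab 21 [ 0.57942981 -0.01235157  0.15979149] 0.16756989032228278 ring [0.57799021 0.07393736 0.14668645] 0.06916128440738109 0.08003323289521273
head 117 [ 0.56948594 -0.04354264  0.14919766] [ 0.55305596 -0.05703592  0.14453263] [ 0.58465027 -0.02781159  0.15355112]
handle [0.0638372  0.57404842] 0.17791243737819465
```

```bash
cat >> h.py <<'E'
def shift(p,ang):
    "tool-frame shift mm + yaw deg to put TCP at p with tool x at world angle ang"
    from scipy.spatial.transform import Rotation as Ro
    s=status.state(); q=s["tool_rot"]; R=Ro.from_quat([q[1],q[2],q[3],q[0]]).as_matrix()
    a0=np.degrees(np.arctan2(R[1,0],R[0,0]))
    print("t",s["time"],"pos",np.round(s["tool_pos"],4),"ang",round(a0,2),"F",np.round(s["contact_force"],2),"w",round(s["gripper_width"],3))
    print("shift",np.round(R.T@(np.array(p)-s["tool_pos"])*1000,1),"yaw",round(a0-ang,1))
E
python3 -c "
from h import *
shift([.610,-.0125,.231],86.7)"
```

```text
t 1.45 pos [0.1732 0.6005 0.2313] ang 163.91 F [-0.24  0.29 -0.3 ] w 0.997
shift [-5.896e+02 -4.679e+02  3.000e-01] yaw 77.2
```

```bash
python3 -m crank '[-30,-23,0,4,0, -65,-51,0,8,0, -100,-79,0,12,0, -135,-107,0,17,0, -170,-135,0,21,0, -205,-163,0,26,0, -240,-190,0,31,0, -275,-218,0,36,0, -310,-246,0,41,0, -345,-274,0,46,0]'; python3 -c "
from h import *
shift([.610,-.0125,.231],86.7)"
```

```text
time: 2.45
tool_pos: [0.4295, 0.24, 0.2316]
tool_rot: [0.0, 0.517, 0.856, 0.0]
contact_force: [-0.1, -0.1, 0.4]
gripper_width: 0.001
t 2.45 pos [0.4295 0.24   0.2316] ang 117.71 F [-0.07 -0.12  0.37] w 0.001
shift [-307.5   42.4    0.7] yaw 31.0
```

```bash
python3 -m crank '[-38,5,0,4,0, -76,10,0,8,0, -114,16,0,12,0, -152,21,0,16,0, -190,26,0,20,0, -228,31,0,24,0, -265,36,0,28,0, -298,41,0,31,0, -298,41,0,31,0, -298,41,0,31,0]'; python3 -c "
from h import *
shift([.610,-.0125,.160],86.7)"
```

```text
time: 3.45
tool_pos: [0.6044, -0.0028, 0.231]
tool_rot: [-0.0, 0.726, 0.688, -0.0]
contact_force: [-0.8, 0.3, 0.2]
gripper_width: -0.0
t 3.45 pos [ 0.6044 -0.0028  0.231 ] ang 86.87 F [-0.77  0.31  0.16] w -0.0
shift [-9.4  6.1 71. ] yaw 0.2
```

```bash
python3 -m crank '[-9,8,0,0,0, -9,8,20,0,0, -9,8,40,0,0, -9,8,55,0,0, -9,8,65,0,0, -9,8,71,0,0, -9,8,71,0,0, -9,7,71,0,0, -9,5,71,0,0, -9,4,71,0,0]'; python3 -c "
from h import *
shift([.610,-.0125,.160],86.7)
im,d=vision.grab_frame('scene'); cv2.imwrite('pics/c3.png',cv2.resize(im[150:260,210:350,::-1],(760,597),interpolation=2))"
```

```text
time: 4.45
tool_pos: [0.6083, -0.0118, 0.1612]
tool_rot: [0.001, 0.726, 0.688, 0.0]
contact_force: [0.1, 0.5, -0.1]
gripper_width: 0.0
t 4.45 pos [ 0.6083 -0.0118  0.1612] ang 86.91 F [ 0.11  0.52 -0.05] w 0.0
shift [-0.6  1.8  1.2] yaw 0.2
```

View pics/c3.png

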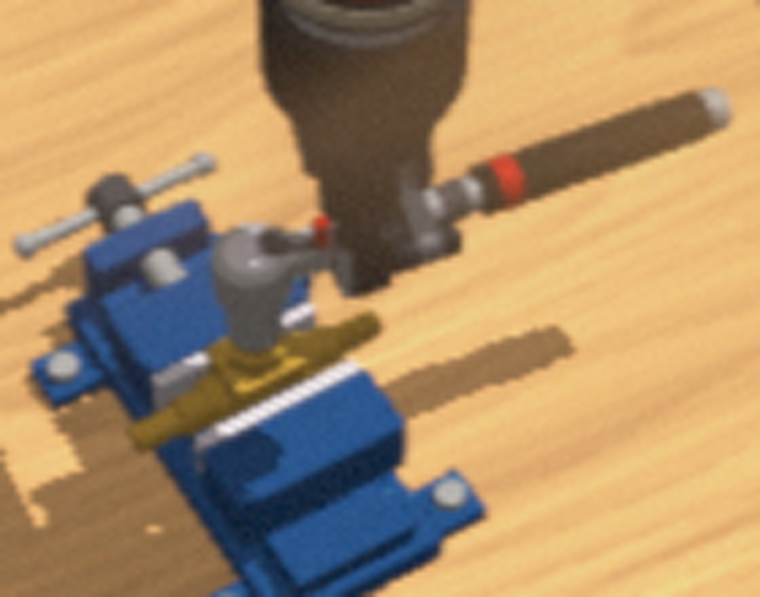

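The shut fingertips stand just to the +x side of the tab (tab at 320,230). Now the push towards −x.

```bash
python3 -m crank '[0,-1,1,0,0, 0,-2,1,0,0, 0,-3,1,0,0, 0,-4,1,0,0, 0,-5,1,0,0, 0,-6,1,0,0, 0,-7,1,0,0, 0,-8,1,0,0, 0,-9,1,0,0, 0,-10,1,0,0]'
```

```text
time: 5.5
tool_pos: [0.5979, -0.0112, 0.1593]
tool_rot: [-0.0, 0.726, 0.688, -0.0]
contact_force: [1.1, 0.7, -0.4]
gripper_width: 0.0
```

```bash
python3 -m crank '[0,-1,0,0,0, 0,-1,0,0,0, 0,-2,0,0,0, 0,-2,0,0,0, 0,-3,0,0,0, 0,-3,0,0,0, 0,-4,0,0,0, 0,-4,0,0,0, 0,-4,0,0,0, 0,-4,0,0,0]'
```

```text
time: 6.5
tool_pos: [0.594, -0.011, 0.1594]
tool_rot: [0.0, 0.726, 0.688, 0.0]
contact_force: [-0.5, 0.5, -0.0]
gripper_width: 0.002
```

```bash
python3 -m crank '[0,-1,0,0,0, 0,-1,0,0,0, 0,-2,0,0,0, 0,-2,0,0,0, 0,-3,0,0,0, 0,-3,0,0,0, 0,-4,0,0,0, 0,-4,0,0,0, 0,-4,0,0,0, 0,-4,0,0,0]'
```

```text
time: 7.5
tool_pos: [0.5901, -0.0107, 0.1596]
tool_rot: [0.0, 0.726, 0.688, 0.0]
contact_force: [0.8, 1.3, 3.3]
gripper_width: -0.001
```

```bash
python3 -c "
from h import *
print(status.state()['contact_force'],status.state()['ft_torque'])
a,d=vision.grab_frame('scene'); b,d=vision.grab_frame('top');
a=cv2.resize(a[175:215,240:295,::-1],(700,300),interpolation=2);b=cv2.resize(b[190:230,245:300,::-1],(700,300),interpolation=2)
cv2.imwrite('pics/c4.png',np.vstack([a,b])); print(status.state()['contact_force'])"
```

```text
[0.84210363 1.3455182  3.31125501] [ 0.21215033 -0.10547012 -0.01504705]
[1.28245107 1.55380883 3.0468142 ]
```

View pics/c4.png

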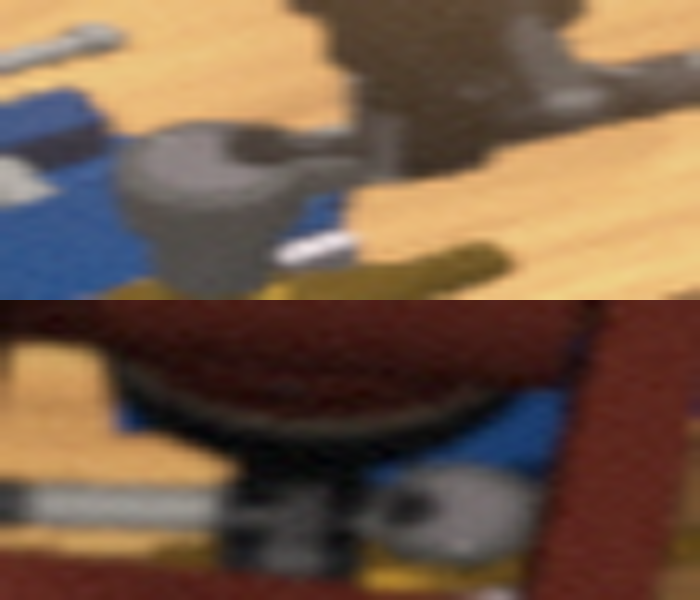

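The tip shows a mostly upward force (3 N) with little sideways push, and the tab is hidden. That suggests the finger's outer face is chamfered and riding on the tab's edge. I'll back off, turn 90° and push with the flat side of the fingers.

```bash
python3 -m crank '[0,10,0,0,0, 0,22,0,-8,0, 0,22,0,-16,0, 0,22,0,-24,0, 0,22,0,-32,0, 0,22,0,-40,0, 0,22,0,-48,0, 0,22,0,-56,0, 0,22,0,-64,0, 0,22,0,-72,0]'; python3 -m crank '[0,0,0,-8,0, 0,0,0,-16,0, 0,0,0,-18,0, 0,0,0,-18,0, 0,0,0,-18,0, 0,0,0,-18,0, 0,0,0,-18,0, 0,0,0,-18,0, 0,0,0,-18,0, 0,0,0,-18,0]'; python3 -c "
from h import *
shift([.600,-.0125,.159],176.9)
a,d=vision.grab_frame('scene'); 
a=cv2.resize(a[165:225,220:300,::-1],(800,600),interpolation=2)
cv2.imwrite('pics/c5.png',a)"
```

```text
time: 8.6
tool_pos: [0.6117, -0.0121, 0.158]
tool_rot: [-0.001, 0.18, 0.984, -0.0]
contact_force: [-0.3, 0.7, -0.2]
gripper_width: 0.003
time: 9.6
tool_pos: [0.612, -0.0119, 0.1594]
tool_rot: [0.0, 0.027, 1.0, -0.0]
contact_force: [0.0, -0.1, 0.3]
gripper_width: -0.003
t 9.6 pos [ 0.612  -0.0119  0.1594] ang 176.91 F [ 0.01 -0.14  0.31] w -0.003
shift [11.9 -1.2  0.4] yaw 0.0
```

View pics/c5.png

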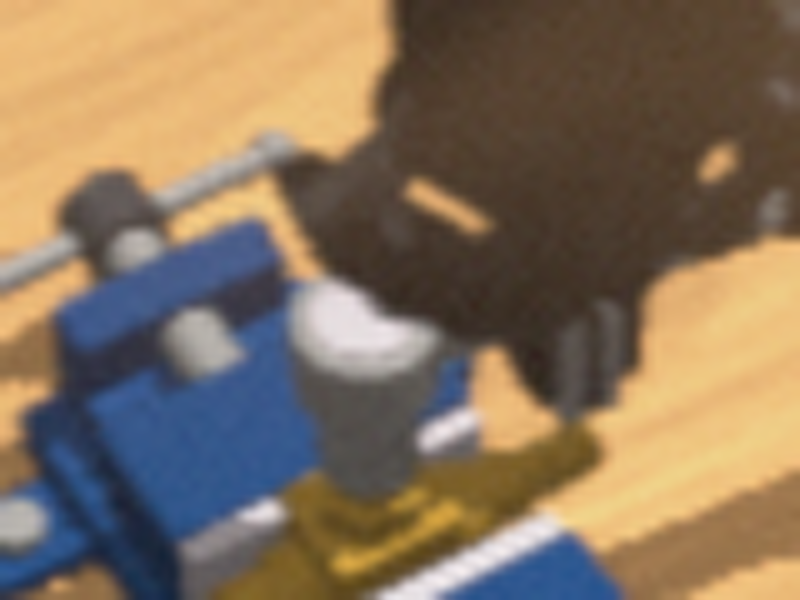

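The tips are slim and the knuckles flare outward, which confirms the chamfer. The flat side now faces −x, so I'll push along +tool x.

```bash
python3 -m crank '[3,0,0,0,0, 6,0,0,0,0, 9,0,0,0,0, 12,0,0,0,0, 14,0,0,0,0, 15,0,0,0,0, 16,0,0,0,0, 17,0,0,0,0, 18,0,0,0,0, 18,0,0,0,0]'
```

```text
time: 10.65
tool_pos: [0.5939, -0.011, 0.1593]
tool_rot: [-0.0, 0.027, 1.0, -0.0]
contact_force: [-0.0, 0.4, -0.0]
gripper_width: -0.0
```

```bash
python3 -m crank '[0,0,0,0,0, 1,0,0,0,0, 1,0,0,0,0, 2,0,0,0,0, 2,0,0,0,0, 3,0,0,0,0, 3,0,0,0,0, 3,0,0,0,0, 3,0,0,0,0, 3,0,0,0,0]'
```

```text
time: 11.65
tool_pos: [0.5911, -0.0108, 0.1594]
tool_rot: [0.0, 0.027, 1.0, 0.0]
contact_force: [1.3, 0.1, 0.7]
gripper_width: 0.002
```

```bash
python3 -m crank '[0,0,0,0,0, 1,0,0,0,0, 1,0,0,0,0, 2,0,0,0,0, 2,0,0,0,0, 3,0,0,0,0, 3,0,0,0,0, 3,0,0,0,0, 3,0,0,0,0, 3,0,0,0,0]'
```

```text
time: 12.65
tool_pos: [0.5879, -0.0107, 0.1593]
tool_rot: [-0.0, 0.027, 1.0, -0.0]
contact_force: [2.3, 1.3, 1.7]
gripper_width: -0.001
```

```bash
python3 -m crank '[0,0,0,0,0, 1,0,0,0,0, 1,0,0,0,0, 2,0,0,0,0, 2,0,0,0,0, 3,0,0,0,0, 3,0,0,0,0, 3,0,0,0,0, 3,0,0,0,0, 3,0,0,0,0]'
```

```text
time: 13.65
tool_pos: [0.5848, -0.0106, 0.1591]
tool_rot: [-0.0, 0.027, 1.0, -0.0]
contact_force: [2.1, 1.0, 0.6]
gripper_width: 0.001
```

```bash
python3 -m crank '[0,0,0,0,0, 1,0,0,0,0, 1,0,0,0,0, 2,0,0,0,0, 2,0,0,0,0, 3,0,0,0,0, 3,0,0,0,0, 4,0,0,0,0, 4,0,0,0,0, 4,0,0,0,0]'
```

```text
time: 14.65
tool_pos: [0.5807, -0.0103, 0.1591]
tool_rot: [-0.0, 0.027, 1.0, -0.0]
contact_force: [0.3, 0.5, 0.2]
gripper_width: -0.001
```

The force vanished past the middle, so the lever should have snapped over. I'll retract, rise and turn back while heading for the grip.

```bash
python3 -m crank '[-15,0,0,0,0, -25,0,-20,8,0, -25,0,-50,16,0, -25,-20,-70,24,0, -25,-50,-70,32,20, -25,-80,-70,40,45, -20,-110,-70,48,45, -15,-135,-70,56,45, -5,-135,-70,64,45, 0,-132,-70,72,45]'; python3 -c "
from h import *
shift([.578,.118,.2],86.7)
a,d=vision.grab_frame('scene');b,d=vision.grab_frame('top') 
a=cv2.resize(a[165:225,240:320,::-1],(400,300),interpolation=2);b=cv2.resize(b[180:240,220:300,::-1],(400,300),interpolation=2)
cv2.imwrite('pics/c6.png',np.vstack([a,b]))"
```

```text
time: 15.65
tool_pos: [0.5727, -0.1433, 0.2288]
tool_rot: [-0.001, 0.613, 0.79, -0.001]
contact_force: [0.1, -0.0, 0.4]
gripper_width: 0.451
t 15.65 pos [ 0.5727 -0.1433  0.2288] ang 104.46 F [ 0.11 -0.03  0.39] w 0.451
shift [251.7  70.5  28.7] yaw 17.8
```

View pics/c6.png

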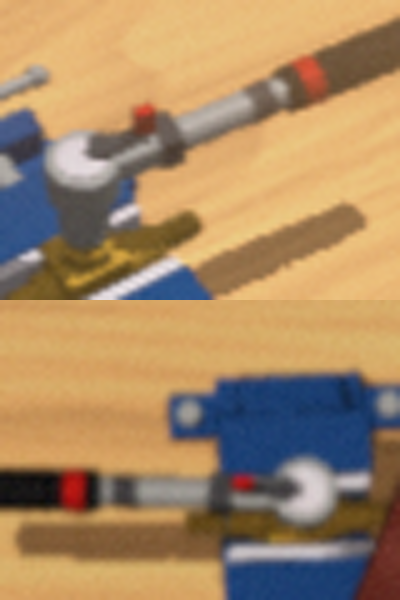

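```bash
cat > tab.py <<'E'
from h import *
for n in("top","scene"):
    im,d=vision.grab_frame(n); hs=cv2.cvtColor(im,cv2.COLOR_RGB2HSV)
    P=world(n,d,d>0); v,u=np.nonzero(d>0); c=hs[v,u]
    k=((c[:,0]<8)|(c[:,0]>170))&(c[:,1]>110)&(np.hypot(P[:,0]-.5685,P[:,1]+.042)<.05)&(P[:,2]>.145)&(P[:,2]<.175)
    print(n,k.sum(),P[k].mean(0),at_h(n,u[k].mean(),v[k].mean(),.160), "cam",-cal(n)[1].T@cal(n)[2])
    g=(abs(P[:,0]-.58)<.06)&(P[:,1]>.03)&(P[:,1]<.2)&(P[:,2]>.137)
    print(np.polyfit(P[g,1],P[g,0],1))
E
python3 tab.py
```

```text
top 13 [ 0.56796705 -0.00977275  0.16284866] [ 0.56846774 -0.00979545  0.16      ] cam [ 0.39892923 -0.00496148  1.13425285]
[-0.01057858  0.56752833]
scene 13 [ 0.57001948 -0.01094114  0.16276502] [ 0.56805566 -0.00994635  0.16      ] cam [ 1.17558559 -0.31851957  1.01908252]
[-0.00183968  0.57091686]
```

The handle has turned counterclockwise about 0.067 rad (lash) and the tab sits about in line with the handle (lateral ≈ 0), so the lever is stuck near mid-throw. It needs another push.

```bash
python3 -c "
from h import *
shift([.604,-.0105,.229],176.9);shift([.604,-.0105,.159],176.9)"
```

```text
t 15.85 pos [ 0.5737 -0.1422  0.2292] ang 105.08 F [0.22 0.21 0.36] w 0.447
shift [1.192e+02 6.350e+01 1.000e-01] yaw -71.8
t 15.85 pos [ 0.5737 -0.1422  0.2292] ang 105.08 F [0.22 0.21 0.36] w 0.447
shift [119.2  63.5  70.1] yaw -71.8
```

```bash
python3 -m crank '[25,20,0,-8,0, 50,40,0,-16,0, 75,60,0,-24,0, 100,64,0,-32,0, 119,64,0,-40,0, 119,64,20,-48,0, 119,64,40,-56,0, 119,64,55,-64,0, 119,64,65,-72,0, 119,64,70,-72,0]'; python3 -c "
from h import *
shift([.584,-.0105,.159],176.9)"
```

```text
time: 16.85
tool_pos: [0.6046, -0.0103, 0.1577]
tool_rot: [-0.001, 0.026, 1.0, 0.0]
contact_force: [0.0, -0.2, -0.6]
gripper_width: -0.005
t 16.85 pos [ 0.6046 -0.0103  0.1577] ang 177.04 F [ 0.05 -0.19 -0.61] w -0.005
shift [20.5 -1.3 -1.2] yaw 0.1
```

```bash
python3 -m crank '[4,0,0,0,0, 8,0,0,0,0, 12,0,0,0,0, 16,0,0,0,0, 19,0,0,0,0, 21,0,0,0,0, 22,0,0,0,0, 23,0,0,0,0, 24,0,0,0,0, 24,0,0,0,0]'
```

```text
time: 17.85
tool_pos: [0.5809, -0.0096, 0.1594]
tool_rot: [-0.0, 0.027, 1.0, -0.0]
contact_force: [1.7, 0.4, 0.5]
gripper_width: 0.002
```

```bash
python3 -m crank '[1,0,0,0,0, 2,0,0,0,0, 2,0,0,0,0, 3,0,0,0,0, 3,0,0,0,0, 4,0,0,0,0, 4,0,0,0,0, 4,0,0,0,0, 4,0,0,0,0, 4,0,0,0,0]'; python3 tab.py
```

```text
time: 18.85
tool_pos: [0.5772, -0.0091, 0.1593]
tool_rot: [-0.0, 0.027, 1.0, -0.0]
contact_force: [0.6, 0.3, 0.2]
gripper_width: 0.002
top 14 [ 0.55785546 -0.01218997  0.16326888] [ 0.55839922 -0.01221026  0.16      ] cam [ 0.39892923 -0.00496148  1.13425285]
[-0.00723608  0.56587861]
scene 0 [nan nan nan] [nan nan nan] cam [ 1.17558559 -0.31851957  1.01908252]
[-0.06197034  0.57694125]tab.py:6: RuntimeWarning: Mean of empty slice.
  print(n,k.sum(),P[k].mean(0),at_h(n,u[k].mean(),v[k].mean(),.160), "cam",-cal(n)[1].T@cal(n)[2])
  ret = um.true_divide(
  ret = ret.dtype.type(ret / rcount)
```

The tab now reads x≈0.558, about 9 mm to the ccw side, so the lever is on tighten. Next I'll go above the grip, this time with +ty.

```bash
python3 -m crank '[-12,0,0,0,0, -12,0,-30,0,0, -12,20,-60,8,20, -5,50,-70,16,50, 5,80,-70,25,50, 16,110,-70,33,50, 16,126,-70,41,50, 16,126,-70,49,50, 16,126,-70,57,50, 16,126,-70,65,50]'; python3 -c "
from h import *
shift([.5675,.118,.116],90.4)
a,d=vision.grab_frame('top') 
cv2.imwrite('pics/c7.png',cv2.resize(a[180:290,180:320,::-1],(760,597),interpolation=2))"; python3 tab.py
```

```text
time: 19.95
tool_pos: [0.5688, 0.118, 0.2294]
tool_rot: [0.0, 0.562, 0.827, 0.0]
contact_force: [0.4, 0.4, 0.2]
gripper_width: 0.505
t 19.95 pos [0.5688 0.118  0.2294] ang 111.61 F [0.4  0.35 0.17] w 0.505
shift [  0.5  -1.2 113.4] yaw 21.2
top 11 [ 0.55768911 -0.01233383  0.16374328] [ 0.5583054 -0.0123553  0.16     ] cam [ 0.39892923 -0.00496148  1.13425285]
[-0.04732629  0.56399247]
scene 1 [ 0.55697725 -0.01022621  0.16205064] [ 0.55549709 -0.00948855  0.16      ] cam [ 1.17558559 -0.31851957  1.01908252]
[0.21007433 0.56295843]
```

View pics/c7.png

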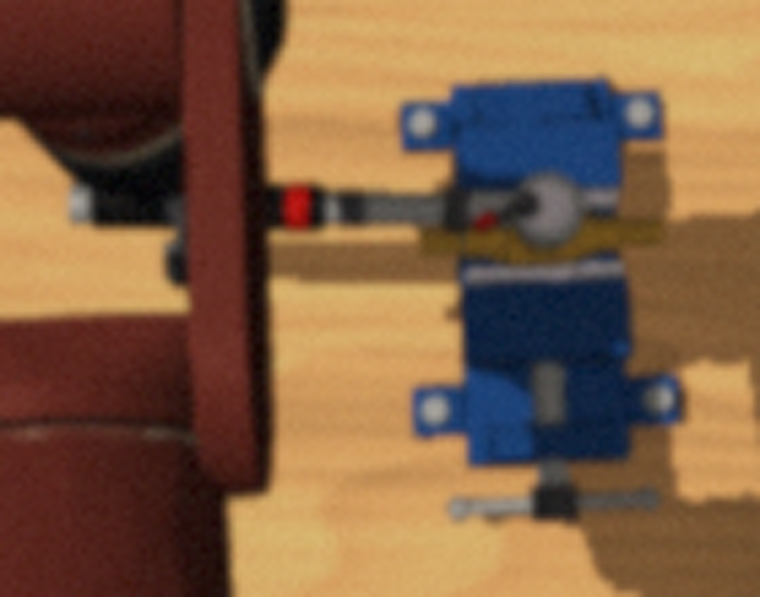

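The tab shows at (487,222), below (ccw side of) the handle axis at row 207: lever on tighten. The handle is level, end cap at (82,203). Next: straddle the grip.

```bash
python3 -m crank '[0,-1,0,7,50, 0,-1,10,14,50, 0,-1,25,21,50, 0,-1,45,21,50, 0,-1,65,21,50, 0,-1,85,21,50, 0,-1,100,21,50, 0,-1,110,21,50, 0,-1,117,21,50, 0,-1,117,21,50]'
python3 - <<'E'
from h import *
s=status.state(); print(s["tool_pos"],s["contact_force"])
# arc: handle tool frame x=outward(90.4deg), y=+x world; ccw by th: TCP offset in current tool axes
for th in range(5,50,5):
    t=np.radians(th); print(th, round(160*(np.cos(t)-1),1), round(-160*np.sin(t),1))
E
```

```text
time: 21.1
tool_pos: [0.5667, 0.1172, 0.1115]
tool_rot: [-0.0, 0.701, 0.713, -0.0]
contact_force: [-0.1, 0.2, -0.8]
gripper_width: 0.499
[0.56673165 0.11716483 0.11150828] [-0.09684893  0.15216257 -0.78157866]
5 -0.6 -13.9
10 -2.4 -27.8
15 -5.5 -41.4
20 -9.6 -54.7
25 -15.0 -67.6
30 -21.4 -80.0
35 -28.9 -91.8
40 -37.4 -102.8
45 -46.9 -113.1
```

```bash
python3 -m crank '[0,0,0,0,33, 0,-3,0,-1,33, 0,-7,0,-2.5,33, -1,-14,0,-5,33, -1,-21,0,-7.5,33, -2,-28,0,-10,33, -4,-35,0,-12.5,33, -5,-41,0,-15,33, -7,-48,0,-17.5,33, -10,-55,0,-20,33]'
```

```text
time: 22.1
tool_pos: [0.5121, 0.1065, 0.113]
tool_rot: [0.001, 0.566, 0.825, 0.001]
contact_force: [0.6, 0.7, -0.8]
gripper_width: 0.328
```

```bash
python3 -m crank '[0,-7,0,-2.5,33, -1,-14,0,-5,33, -1,-21,0,-7.5,33, -2,-28,0,-10,33, -4,-35,0,-12.5,33, -5,-41,0,-15,33, -7,-48,0,-17.5,33, -10,-55,0,-20,33, -12,-61,0,-22.5,33, -15,-68,0,-25,33]'
python3 - <<'E'
from h import *
shift([.5685-.16*np.sin(np.radians(46.5)),-.042+.16*np.cos(np.radians(46.5)),.1115],90.4+46.5)
E
```

```text
time: 23.1
tool_pos: [0.4542, 0.0681, 0.113]
tool_rot: [0.001, 0.374, 0.927, 0.001]
contact_force: [1.3, 1.5, 0.1]
gripper_width: 0.33
t 23.1 pos [0.4542 0.0681 0.113 ] ang 136.09 F [1.28 1.47 0.09] w 0.33
shift [ 1.3 -1.2  1.5] yaw -0.8
```

```bash
python3 -m crank '[0,-2,0,-1,33, 0,-4,0,-1.5,33, 0,-6,0,-2,33, 0,-6,0,-2,33, 0,-6,0,-2,33, 0,-6,0,-2,33, 0,-6,0,-2,33, 0,-6,0,-2,33, 0,-6,0,-2,33, 0,-6,0,-2,33]'
python3 - <<'E'
from h import *
s=status.state(); print(s["tool_pos"],s["contact_force"])
for n in("top","scene"):
    a,d=vision.grab_frame(n)
    cv2.imwrite(f'pics/{n}8.png',a[:,:,::-1])
a=cv2.imread('pics/top8.png')[180:290,180:320];b=cv2.imread('pics/scene8.png')[140:250,210:350]
cv2.imwrite('pics/c8.png',np.vstack([cv2.resize(x,(382,300),interpolation=2) for x in(a,b)]))
E
```

```text
time: 24.1
tool_pos: [0.4499, 0.0637, 0.1123]
tool_rot: [-0.0, 0.359, 0.933, -0.0]
contact_force: [0.6, -0.0, 0.0]
gripper_width: 0.325
[0.44987714 0.06374659 0.11227422] [ 0.64006693 -0.03601395  0.03552917]
```

View pics/c8.png

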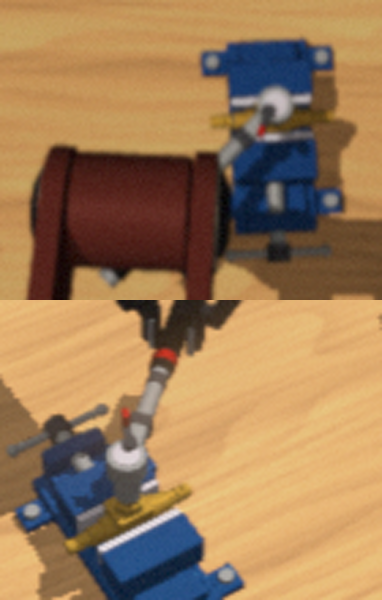

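Handle is about 46° ccw; free-wheeling stayed under 2 N, and the tab is still on the ccw side. Now the slow clockwise pull; the first ~22° cannot reach home.

```bash
python3 -m crank '[0,3,0,1.2,33, 0,7,0,2.4,33, 0,10,0,3.6,33, -1,13,0,4.8,33, -1,17,0,6,33, -1,20,0,7.2,33, -2,23,0,8.4,33, -2,27,0,9.6,33, -3,30,0,10.8,33, -3.5,33,0,12,33]';  python3 -m crank '[0,3,0,1.2,33, 0,7,0,2.4,33, 0,10,0,3.6,33, -1,13,0,4.8,33, -1,17,0,6,33, -1,20,0,7.2,33, -2,23,0,8.4,33, -2,27,0,9.6,33, -3,30,0,10.8,33, -3,30,0,10.8,33]'
```

```text
time: 25.2
tool_pos: [0.4748, 0.086, 0.1123]
tool_rot: [-0.0, 0.455, 0.89, -0.0]
contact_force: [0.2, -0.5, -0.1]
gripper_width: 0.327
time: 26.2
tool_pos: [0.5009, 0.1014, 0.1123]
tool_rot: [-0.0, 0.537, 0.844, 0.0]
contact_force: [-2.5, -1.1, 0.3]
gripper_width: 0.329
```

The tooth has hold (2.7 N, nut drag). From here 3° per call.

```bash
python3 -m crank '[0,1,0,0.3,33, 0,2,0,0.7,33, 0,3,0,1,33, 0,4,0,1.4,33, 0,5,0,1.8,33, 0,6,0,2.1,33, 0,7,0,2.5,33, 0,8,0,2.8,33, 0,8.4,0,3,33, 0,8.4,0,3,33]'
```

```text
time: 27.2
tool_pos: [0.5084, 0.1047, 0.1123]
tool_rot: [0.0, 0.558, 0.83, 0.0]
contact_force: [-1.7, -0.1, 0.0]
gripper_width: 0.331
```

```bash
python3 -m crank '[0,1,0,0.3,33, 0,2,0,0.7,33, 0,3,0,1,33, 0,4,0,1.4,33, 0,5,0,1.8,33, 0,6,0,2.1,33, 0,7,0,2.5,33, 0,8,0,2.8,33, 0,8.4,0,3,33, 0,8.4,0,3,33]'
```

```text
time: 28.2
tool_pos: [0.5162, 0.1077, 0.1124]
tool_rot: [0.0, 0.58, 0.815, 0.0]
contact_force: [-2.9, -1.1, 0.9]
gripper_width: 0.325
```

```bash
python3 -m crank '[0,1,0,0.3,33, 0,2,0,0.7,33, 0,3,0,1,33, 0,4,0,1.4,33, 0,5,0,1.8,33, 0,6,0,2.1,33, 0,7,0,2.5,33, 0,8,0,2.8,33, 0,8.4,0,3,33, 0,8.4,0,3,33]'
```

```text
time: 29.2
tool_pos: [0.5241, 0.1105, 0.1123]
tool_rot: [0.0, 0.601, 0.799, 0.0]
contact_force: [-2.0, -2.4, -0.3]
gripper_width: 0.331
```

```bash
python3 -m crank '[0,1,0,0.3,33, 0,2,0,0.7,33, 0,3,0,1,33, 0,4,0,1.4,33, 0,5,0,1.8,33, 0,6,0,2.1,33, 0,7,0,2.5,33, 0,8,0,2.8,33, 0,8.4,0,3,33, 0,8.4,0,3,33]'
```

```text
time: 30.2
tool_pos: [0.5322, 0.1129, 0.1124]
tool_rot: [-0.0, 0.622, 0.783, 0.0]
contact_force: [-2.3, -2.4, 0.1]
gripper_width: 0.332
```

```bash
python3 -m crank '[0,1,0,0.3,33, 0,2,0,0.7,33, 0,3,0,1,33, 0,4,0,1.4,33, 0,5,0,1.8,33, 0,6,0,2.1,33, 0,7,0,2.5,33, 0,8,0,2.8,33, 0,8.4,0,3,33, 0,8.4,0,3,33]'
```

```text
time: 31.2
tool_pos: [0.5403, 0.1149, 0.1123]
tool_rot: [0.0, 0.642, 0.767, 0.0]
contact_force: [-2.8, -2.7, -1.2]
gripper_width: 0.324
```

```bash
python3 -m crank '[0,1,0,0.3,33, 0,2,0,0.7,33, 0,3,0,1,33, 0,4,0,1.4,33, 0,5,0,1.8,33, 0,6,0,2.1,33, 0,7,0,2.5,33, 0,8,0,2.8,33, 0,8.4,0,3,33, 0,8.4,0,3,33]'
```

```text
time: 32.2
tool_pos: [0.5486, 0.1163, 0.1123]
tool_rot: [0.0, 0.662, 0.75, 0.0]
contact_force: [-1.9, -2.2, 0.0]
gripper_width: 0.332
```

```bash
python3 -m crank '[0,1,0,0.3,33, 0,2,0,0.7,33, 0,3,0,1,33, 0,4,0,1.4,33, 0,5,0,1.8,33, 0,6,0,2.1,33, 0,7,0,2.5,33, 0,8,0,2.8,33, 0,8.4,0,3,33, 0,8.4,0,3,33]'
```

```text
time: 33.2
tool_pos: [0.5569, 0.1173, 0.1123]
tool_rot: [0.0, 0.681, 0.732, 0.0]
contact_force: [-2.4, -1.2, 0.3]
gripper_width: 0.33
```

```bash
python3 -m crank '[0,1,0,0.3,33, 0,2,0,0.7,33, 0,3,0,1,33, 0,4,0,1.4,33, 0,5,0,1.8,33, 0,6,0,2.1,33, 0,7,0,2.5,33, 0,8,0,2.8,33, 0,8.4,0,3,33, 0,8.4,0,3,33]'
```

```text
time: 34.2
tool_pos: [0.5653, 0.1179, 0.1123]
tool_rot: [0.0, 0.7, 0.714, 0.0]
contact_force: [-2.1, -2.3, -0.4]
gripper_width: 0.329
```

```bash
python3 -m crank '[0,1,0,0.3,33, 0,2,0,0.7,33, 0,3,0,1,33, 0,4,0,1.4,33, 0,5,0,1.8,33, 0,6,0,2.1,33, 0,7,0,2.5,33, 0,8,0,2.8,33, 0,8.4,0,3,33, 0,8.4,0,3,33]'
```

```text
time: 35.2
tool_pos: [0.5737, 0.1181, 0.1123]
tool_rot: [-0.0, 0.719, 0.695, 0.0]
contact_force: [-3.5, -0.7, -0.2]
gripper_width: 0.331
```

```bash
python3 -m crank '[0,1,0,0.3,33, 0,2,0,0.7,33, 0,3,0,1,33, 0,4,0,1.4,33, 0,5,0,1.8,33, 0,6,0,2.1,33, 0,7,0,2.5,33, 0,8,0,2.8,33, 0,8.4,0,3,33, 0,8.4,0,3,33]'
```

```text
time: 36.2
tool_pos: [0.5821, 0.1178, 0.1123]
tool_rot: [0.0, 0.737, 0.676, 0.0]
contact_force: [-2.6, -1.4, 0.4]
gripper_width: 0.333
```

```bash
python3 -m crank '[0,1,0,0.3,33, 0,2,0,0.7,33, 0,3,0,1,33, 0,4,0,1.4,33, 0,5,0,1.8,33, 0,6,0,2.1,33, 0,7,0,2.5,33, 0,8,0,2.8,33, 0,8.4,0,3,33, 0,8.4,0,3,33]'
```

```text
time: 37.2
tool_pos: [0.5905, 0.1171, 0.1123]
tool_rot: [0.0, 0.754, 0.657, 0.0]
contact_force: [-2.4, -2.4, -0.5]
gripper_width: 0.333
```

```bash
python3 -m crank '[0,1,0,0.3,33, 0,2,0,0.7,33, 0,3,0,1,33, 0,4,0,1.4,33, 0,5,0,1.8,33, 0,6,0,2.1,33, 0,7,0,2.5,33, 0,8,0,2.8,33, 0,8.4,0,3,33, 0,8.4,0,3,33]'
```

```text
time: 38.2
tool_pos: [0.5982, 0.1158, 0.112]
tool_rot: [-0.0, 0.771, 0.637, -0.001]
contact_force: [-6.8, -2.3, 1.2]
gripper_width: 0.329
```

Force is rising to 6.8 N: the nut is home. Smaller steps now.

```bash
python3 -m crank '[0,0.5,0,0.2,33, 0,1,0,0.4,33, 0,1.5,0,0.5,33, 0,2,0,0.7,33, 0,2.5,0,0.9,33, 0,3,0,1,33, 0,3,0,1,33, 0,3,0,1,33, 0,3,0,1,33, 0,3,0,1,33]'
```

```text
time: 39.2
tool_pos: [0.6003, 0.1154, 0.1117]
tool_rot: [-0.001, 0.777, 0.63, -0.001]
contact_force: [-7.7, -2.2, 1.3]
gripper_width: 0.33
```

```bash
python3 -m crank '[0,0.5,0,0.2,33, 0,1,0,0.4,33, 0,1.5,0,0.5,33, 0,2,0,0.7,33, 0,2.5,0,0.9,33, 0,3,0,1,33, 0,3,0,1,33, 0,3,0,1,33, 0,3,0,1,33, 0,3,0,1,33]'
```

```text
time: 40.2
tool_pos: [0.6024, 0.1149, 0.1114]
tool_rot: [-0.002, 0.782, 0.623, -0.002]
contact_force: [-10.5, -1.8, 1.1]
gripper_width: 0.328
```

```bash
python3 -m crank '[0,0.5,0,0.2,33, 0,1,0,0.4,33, 0,1.5,0,0.5,33, 0,2,0,0.7,33, 0,2.5,0,0.9,33, 0,3,0,1,33, 0,3,0,1,33, 0,3,0,1,33, 0,3,0,1,33, 0,3,0,1,33]'
```

```text
time: 41.2
tool_pos: [0.6044, 0.1145, 0.111]
tool_rot: [-0.003, 0.787, 0.617, -0.003]
contact_force: [-11.4, -1.2, 1.8]
gripper_width: 0.33
```

```bash
python3 -m crank '[0,0.5,0,0.2,33, 0,1,0,0.4,33, 0,1.5,0,0.5,33, 0,2,0,0.7,33, 0,2.5,0,0.9,33, 0,3,0,1,33, 0,3,0,1,33, 0,3,0,1,33, 0,3,0,1,33, 0,3,0,1,33]'
python3 - <<'E'
from h import *
print(status.state()["contact_force"])
vs=[]
for i in range(6): vision.grab_frame("top"); vs.append(status.state()["contact_force"])
print(np.mean(vs,0))
E
```

```text
time: 42.2
tool_pos: [0.6069, 0.1138, 0.1108]
tool_rot: [-0.003, 0.793, 0.61, -0.004]
contact_force: [-12.7, -0.8, 3.3]
gripper_width: 0.336
[-12.65147271  -0.83646854   3.30760651]
[-13.24187369  -1.37252712   2.56114364]
```

```bash
python3 -m crank '[0,0.5,0,0.2,33, 0,1,0,0.4,33, 0,1.5,0,0.5,33, 0,2,0,0.7,33, 0,2.5,0,0.9,33, 0,3,0,1,33, 0,3.5,0,1.2,33, 0,4,0,1.4,33, 0,4,0,1.4,33, 0,4,0,1.4,33]'
python3 - <<'E'
from h import *
vs=[]
for i in range(5): vision.grab_frame("top"); vs.append(status.state()["contact_force"])
print(np.mean(vs,0))
E
```

```text
time: 43.5
tool_pos: [0.6102, 0.113, 0.1106]
tool_rot: [-0.004, 0.8, 0.6, -0.004]
contact_force: [-14.2, -1.2, 3.1]
gripper_width: 0.329
[-14.88134211  -0.52769474   3.23966431]
```

```bash
python3 -m crank '[0,0.5,0,0.2,33, 0,1,0,0.4,33, 0,1.5,0,0.5,33, 0,2,0,0.7,33, 0,2.5,0,0.9,33, 0,3,0,1,33, 0,3.5,0,1.2,33, 0,4,0,1.4,33, 0,4,0,1.4,33, 0,4,0,1.4,33]'
python3 - <<'E'
from h import *
vs=[]
for i in range(5): vision.grab_frame("scene"); vs.append(status.state()["contact_force"])
print(np.mean(vs,0))
a,d=vision.grab_frame('scene');b,d=vision.grab_frame('top')
a=a[140:230,230:350,::-1];b=b[180:270,190:310,::-1]
cv2.imwrite('pics/c9.png',np.vstack([cv2.resize(x,(400,300),interpolation=2) for x in(a,b)]))
E
```

```text
time: 44.75
tool_pos: [0.6135, 0.1121, 0.1104]
tool_rot: [-0.004, 0.807, 0.59, -0.005]
contact_force: [-16.8, -0.6, 3.4]
gripper_width: 0.331
[-16.67970865  -0.06713474   4.04360569]
```

View pics/c9.png

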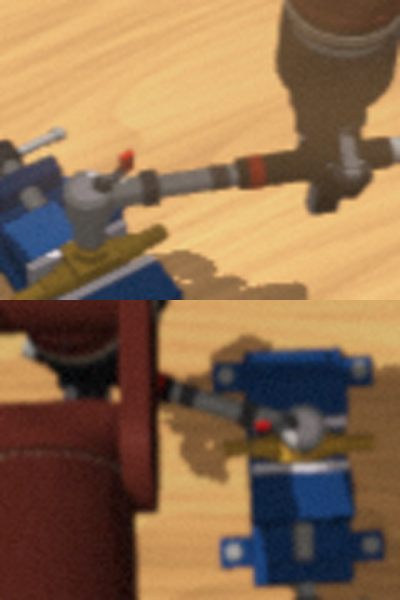

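The lever is still on tighten and the fingers straddle the middle of the grip. Slope since about 12.5 N fits the break-over (~0.034 rad now). One more small step, to about 0.05.

```bash
python3 -m crank '[0,0.5,0,0.2,33, 0,1,0,0.4,33, 0,1.5,0,0.5,33, 0,2,0,0.7,33, 0,2.5,0,0.9,33, 0,3,0,1,33, 0,3.5,0,1.2,33, 0,3.5,0,1.2,33, 0,3.5,0,1.2,33, 0,3.5,0,1.2,33]'
python3 - <<'E'
from h import *
vs=[]
for i in range(5): vision.grab_frame("scene"); vs.append(status.state()["contact_force"])
print(np.mean(vs,0))
E
```

```text
time: 46.1
tool_pos: [0.6163, 0.1111, 0.1102]
tool_rot: [-0.004, 0.813, 0.582, -0.005]
contact_force: [-17.7, 0.9, 4.0]
gripper_width: 0.33
[-18.4547247    0.44493971   4.14295411]
```

The tangential force is 17.6 N, so break-over is about 0.05 rad. I'll stop there, ease back, open and rise.

```bash
python3 -m crank '[0,-2,0,0,33, 0,-4,0,0,33, 0,-6,0,0,33, 0,-8,0,0,33, 0,-10,0,0,33, 0,-12,0,0,33, 0,-14,0,0,40, 0,-16,0,0,50, 0,-16,0,0,60, 0,-16,0,0,60]'; python3 -c "
from h import *
vs=[]
for i in range(3): vision.grab_frame('scene'); vs.append(status.state()['contact_force'])
print(np.mean(vs,0))"
```

```text
time: 47.35
tool_pos: [0.6064, 0.1155, 0.1121]
tool_rot: [-0.0, 0.814, 0.581, 0.0]
contact_force: [-3.0, -0.3, -2.5]
gripper_width: 0.605
[-2.90209554  0.07916691 -1.61888143]
```

```bash
python3 -c "
from h import *
a,d=vision.grab_frame('scene'); print(status.state()['contact_force'],status.state()['ft_torque'],status.state()['gripper_width'])
cv2.imwrite('pics/c10.png',cv2.resize(a[130:220,290:410,::-1],(800,600),interpolation=2))"
```

```text
[-3.34819862 -0.65552125 -2.13239529] [-0.09855338  0.35004035  0.03276417] 0.6027910920782571
```

View pics/c10.png

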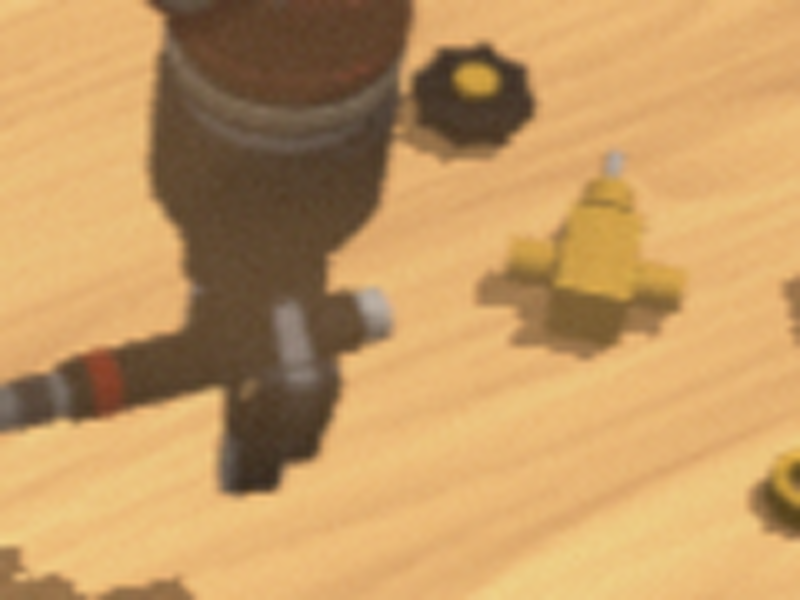

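The far finger still leans on the grip with ~3 N while the near one has a wide gap, so I need to back off ~14 mm more to centre before rising.

```bash
python3 -m crank '[0,-2,0,0,60, 0,-4,0,0,60, 0,-6,0,0,60, 0,-8,0,0,60, 0,-10,0,0,60, 0,-12,0,0,60, 0,-13,0,0,60, 0,-13,0,0,60, 0,-13,0,0,60, 0,-13,0,0,60]'
```

```text
time: 48.55
tool_pos: [0.5941, 0.1195, 0.1123]
tool_rot: [0.0, 0.814, 0.581, 0.0]
contact_force: [-0.0, -0.1, 0.0]
gripper_width: 0.601
```

Free of contact. Rise straight up, then away.

```bash
python3 -m crank '[0,0,-8,0,60, 0,0,-20,0,60, 0,0,-35,0,60, 0,0,-55,0,60, 0,0,-75,0,60, 0,0,-95,0,60, 0,0,-115,0,60, 0,0,-130,0,60, 0,0,-140,0,60, 0,0,-140,0,60]'; python3 -m crank '[20,0,0,0,60, 45,0,0,0,60, 75,0,0,0,60, 105,0,0,0,60, 135,0,0,0,60, 165,0,0,0,60, 190,0,0,0,60, 200,0,0,0,60, 200,0,0,0,60, 200,0,0,0,60]'; python3 tab.py
python3 - <<'E'
from h import *
print(status.state()["contact_force"])
a,d=vision.grab_frame('top');b,_=vision.grab_frame('scene')
cv2.imwrite('pics/c11.png',np.vstack([cv2.resize(a[180:270,180:320,::-1],(467,300),interpolation=2),cv2.resize(b[110:330,70:410,::-1],(467,300))]))
E
```

```text
time: 49.55
tool_pos: [0.5949, 0.1196, 0.2548]
tool_rot: [0.001, 0.814, 0.582, 0.002]
contact_force: [-0.5, -1.1, 0.5]
gripper_width: 0.599
time: 50.55
tool_pos: [0.6585, 0.3079, 0.2516]
tool_rot: [0.0, 0.814, 0.581, -0.001]
contact_force: [-1.2, 0.1, -0.5]
gripper_width: 0.602
top 12 [ 0.56181509 -0.01059176  0.16126613] [ 0.5620354  -0.01059439  0.16      ] cam [ 0.39892923 -0.00496148  1.13425285]
[0.14188308 0.57366589]
scene 13 [ 0.56519685 -0.01191468  0.16311487] [ 0.56296358 -0.01079342  0.16      ] cam [ 1.17558559 -0.31851957  1.01908252]
[0.14768863 0.57791047]
[-0.10828252 -0.61732864 -1.11178358]
```

View pics/c11.png

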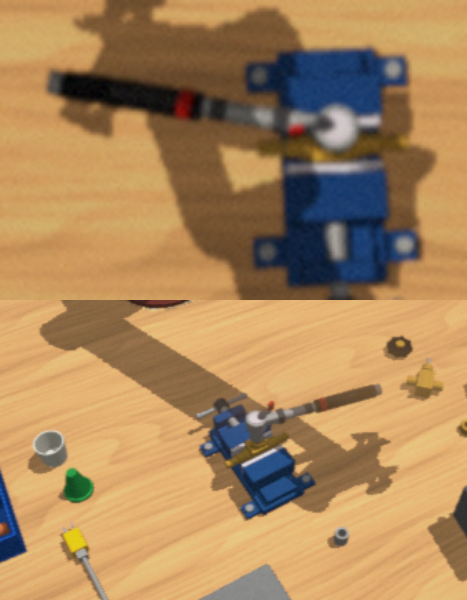

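The tab is still on the ccw side, the wrench is on the nut, the bystanders are in their places, and the robot is clear. Handing in.

```bash
python3 -c "
from h import *
order.job_done(); print(status.state()['time'])"
```

```text
the job is handed in; nothing more can be done
the job is handed in; nothing more can be done
```

I carried out the whole sequence and handed the job in at about 51 s. By force the wrench clicked without reaching its stop, but the handle moved farther than the click alone explains (below).

- **Lever:** it took three pushes. The first rode on the chamfered finger, and the second left the lever at mid-throw and turned the handle about 0.07 rad counterclockwise. The third threw it. The final pictures show the tab about 9–10 mm to the counterclockwise side of the handle, so it is on tighten.
- **Nut during the pushes:** forces on the tab stayed under about 4 N by the end-of-call readings. I take that 0.07 rad handle turn as ratchet lash, not nut movement, but I could not check the nut itself.
- **Swing back:** the handle went about 46° counterclockwise, with under 2 N at the end of each move, so it free-wheeled.
- **Pull:** I pulled clockwise at about 3° per second once the tooth took hold. Drag was about 3 N until the nut came home, then the force rose to 17.6 N across the grip. That corresponds to a click of about 0.05 rad, and I stopped there.
- **Letting go:** I eased off, opened the fingers and rose clear. The wrench is still on the nut, the force readings are at noise level, and the other things visible in the last picture look undisturbed.

**Unexplained:** after release the handle rested about 20 mm (at the grip) back from where it was under load. A 0.05 rad click accounts for only about 6 mm. I put the rest down to flex in the fingers, ratchet and nut stop. The click value itself comes from the force reading alone; I could not see it.

I viewed 11 pictures, one over the budget.

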